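# Press and slide the flap bumper under its drag spring

## Task

Stow the return bin's spare flap bumper, the black plate with the orange rubber pad lying in the keeper track: with closed fingertips press hard on the orange pad so that the sprung bed sinks and, keeping it pressed down, slide the plate under the grey clamp bar and the drag spring until its nose is fully home against the yellow end stop, then let go and move clear. Do not grip or lift the plate, and leave the bell, the caster and the tumbler where they are.

Things in the scene. Friction and masses are not known exactly. Their poses are not given: they have to be found in the camera images.
- plate: Loose black plate 160 x 82 x 8 mm, 0.35 kg, rounded nose in front. Origin: centre of underside; +x = slide direction, z up. Its orange bumper: press pad x = -80 to -24 mm, top 12 mm above the underside, ending at an upright ridge x = -24 to -12 mm, 26 mm above the underside, sloping to the plate by x = +4 mm. A fingertip on the pad can push forward on the ridge. Starts on the raised bed.
- pad (a point): Centre of the top of the orange press pad (56 long x 78 mm wide, open above and to the rear), 28 mm behind the upright rear face of the ridge, 132 mm behind the nose tip; axes as the plate's. At the start it is 46 mm above the worktop.
- plate_nose (a point): Foremost point of the plate's rounded nose (half-way up the 8 mm thickness); axes as the plate's. At the start 7 to 35 mm short of the clamp bar.
- track: Fixed keeper track 280 x 101 mm; origin: centre of underside, +x = slide direction. Side rails, tops 42 mm above the worktop, leave an 85 mm wide channel for the plate. x = -130 to +53 mm: sprung steel bed; x = 54 to 125 mm: fixed floor 20 mm above the worktop, then the yellow end stop (40 mm high). The grey clamp bar crosses the channel at x = 55 to 75 mm, underside 33, top 55 mm high.
- bar (a point): Middle of the lower edge of the clamp bar's entry face, 33 mm above the worktop; axes as the track's. The raised plate runs into the bar; its nose goes under only with the bed pushed down about 9 mm or more (best nearly all the way). With the plate home the ridge is still in front of the bar, so the finger never passes it.
- stop (a point): Middle of the end stop's face at floor height (20 mm above the worktop), where the nose must arrive; axes as the track's. 70 mm beyond the bar's entry face.
- bed (a joint): Sprung bed under the plate, m: 0 raised (top 34 mm above the worktop), 0.0135 fully down on a solid stop (top 20.5 mm, level with the fixed floor). Spring about 10 N raised and 17 N fully down, of which the plate's own weight takes 3 to 4 N. It rises again when let go and then holds the plate up against the bar.
- leaf (a joint): Drag spring: steel leaf 50 wide x 37 mm long, hinged behind the clamp bar and slanting forward and down, its rolled tip about 22 mm above the worktop and 16 mm before the end stop. rad: 0 at rest, grows as it is lifted; about 0.16 with the plate under it. It presses down with roughly 10 N, so the slide needs a firm push (about 10 to 20 N with the friction).
- bell: Nickel bicycle bell, 56 mm across, 41 mm high, standing dome up; origin: centre of its underside.
- caster: Caster wheel standing upside down on its 70 x 60 mm steel mounting plate, black 60 mm wheel on top, 86 mm high; origin: centre of its underside.
- tumbler: Clear polycarbonate tumbler, 74 mm across, 100 mm high, upright; origin: centre of its underside.
- bin: Fixed steel return bin, 220 (its x) x 200 (its y) x 150 mm high, blue flap on its own -x face, lever with a red knob on its own +y side reaching 169 mm high; origin: centre of its underside.
Mind the look-alikes: they are no part of the job. There is more than one size of the plate; the job needs the middle-sized.

How it is judged:
On the way:
1. the plate is pressed down and its nose is under the clamp bar (value of joint bed above 0.005 m and x of plate_nose in the frame of bar above 0.005 m and z of plate_nose in the frame of bar below 0 m and contact force between the fingers and plate above 3 N), for 0.1 s.
At the end, for the whole second after the job is handed in: The plate's nose is within 6 mm of the end stop, under the clamp bar, with the drag spring lifted and lying on the plate (leaf above 0.05 rad), the plate tilted less than 0.12 rad and at rest (x of plate_nose in the frame of stop between -0.006 and 0.004 m and y of plate_nose in the frame of stop between -0.006 and 0.006 m and z of plate_nose in the frame of stop below 0.012 m and value of joint leaf above 0.05 rad and angle between pad's own z axis and vertical below 0.12 rad and linear speed of plate below 0.01 m/s); the robot touches nothing.
It fails at once if the bumper plate is lifted off its bed (height (world z) of pad above 0.07 m).
It fails at once if the bumper plate is tipped up (angle between pad's own z axis and vertical above 0.3 rad).
It fails at once if the bell is pushed away or knocked over (distance of bell from where it was at the start of the episode above 0.02 m or angle between bell's own z axis and vertical above 0.3 rad).
It fails at once if the caster is pushed away or knocked over (distance of caster from where it was at the start of the episode above 0.02 m or angle between caster's own z axis and vertical above 0.3 rad).
It fails at once if the tumbler is pushed away or knocked over (distance of tumbler from where it was at the start of the episode above 0.02 m or angle between tumbler's own z axis and vertical above 0.3 rad).
It also fails if it takes over 35 s, if anything falls off the work surface, if the arm or the gripper's body presses on something with over 40 N, if the wrist force passes 120 N, or if a joint passes its speed limit or range.

## Robot

A 7-joint arm with a two-finger parallel gripper is mounted at the origin on the work surface. World frame = base frame: x ahead of the robot, y to its left, z up, the work surface at z = 0. Lengths are in m, angles in rad, forces in N, time in s.
With the tool pointing down it reaches from about 0.4 to 0.875 m from the base axis. Payload 6.5 kg.
Tool frame: the origin (TCP) lies midway between the tips of the shut fingers; the grasp point (between the pads) lies 19 mm behind it; x points along the fingers, y is the direction in which the jaws open and shut, and the axes are right-handed (so a half turn about x gives the same grasp; the last joint's range is limited). The gripper opens to 88 mm and grips with 3 to 60 N. Pads are 18 mm wide; open, the fingers measure 123 mm over their backs; the gripper's body (75 mm by 187 mm) begins 45 mm behind the grasp point.
Start: joints at [1.064, 0.536, -0.004, 1.538, 0.003, 1.067, -0.071], TCP at [0.277, -0.588, 0.239] pointing down, gripper open.
Joint ranges: [-2.7, 2.7], [-0.37, 2.16], [-1.27, 1.26], [0.24, 2.4], [-1.31, 4.45], [0.19, 1.91], [-2.76, 2.76]. Speed limits (rad/s): [2.39, 2.39, 3.14, 3.14, 3.14, 3.14, 3.14].

## Interface

Orientations are given as a rotation vector (axis times angle).
In Python, from cell import telemetry, eyes, order, finder gives the robot as it stands.
- The arm moves only by the shell command python3 -m pendant 'ROWS' [FORCE]. ROWS is JSON, one flat list of numbers, 7 for each row, row after row: the shift along the tool's x, y, z in cm, then the turn, a rotation vector about the tool's x, y, z in rad, then the gripper's target within -1 to 1 (fully open at 1, half-way at 0, shut at -1). A call has 1 to 10 rows; each row is the pose to reach, as a shift and turn from the pose commanded when the call began, along the tool's axes at that moment; what a row does not reach only later rows make up. A row lasts 1/8 s, in which the tool goes at most 62.5 mm and 10.7 degrees, less where a joint would pass 70% of its speed; a pose out of reach is approached as far as the arm can. A call with a gripper value outside its range is refused whole. The fingers move at their own pace and stop on an object; FORCE is the grip in N (left out, the last holds). Time passes only in rows, so rows that repeat a pose let the fingers close. It gives the time, the measured TCP pose, the force and the opening at its end, in the units of the state.
- telemetry.state(): the state, without advancing time (a new reading comes with each control period).
- eyes.capture(name): name is "side" or "top" or "wrist"; returns a dict with "image" (384x512x3 uint8, red, green, blue), "mtx" (3x3 intrinsics, pixels), "view" (4x4, takes a point from world to camera coordinates); the wrist camera has in their place "T_tool_cam" (4x4, takes a point from camera to tool coordinates, whose origin is the TCP and whose axes are the tool frame's). Camera axes: x right, y down, z forward; pixel columns grow to the right and rows downward; lengths in m; the calibration is good to about 2 mm. A picture is of the moment at which its call begins: read the wrist's pose just before it. There is no depth.
- order.close_job(): hands the job in, once; it reports no verdict.
Trained networks look in a picture, given as the dict that the camera call returned (one of the last four; its "shot" number tells which), for a name from the list of things; names that differ only in an ending like _2 or _b are one class to them, and where a whole thing is asked for, a point or a joint stands for the part that bears it (a point fixed in the world has none). Each returns a list of dicts, best first, with "score" (0 to 1); they miss things now and then, are a little off and sometimes report something else, mostly with a low value. They report only what shows in the picture. A call takes as long as a camera call. They do not tell look-alikes from the thing itself.
- finder.search_frame(picture, thing): "position" ([row, column] as shares, 0 to 1, of the picture: columns of its width, rows of its height, amid what is visible of it).
The state is a dict: "time": time; "q": joint angles; "dq": joint speeds; "joint_torque": joint torques, N m; "eef_pos": TCP position; "orientation": TCP orientation; "wrist_force": force on the tool from outside, world axes, zero at the start; "wrist_torque": the same for the moment, N m; "grip_width": finger opening in m.
Only numpy, scipy, OpenCV 4.12 (cv2) and the standard library are available. Lean on these libraries where they do the work, as an engineer would, in place of code of your own. Each camera call takes 0.05 s, during which the arm holds its last target.

## Working session

There is one attempt and no reset: what is moved stays moved. The work goes in short steps, Python scripts to look and compute and a shell command to move; the robot and the scene stay as the last step left them, time stands still between calls to the robot, and variables do not carry over. Pictures are saved under pics/ and viewed, and the job is handed in when it is done.

```bash
mkdir -p pics; ls; python3 - <<'E'
from cell import telemetry, eyes, finder
import cv2,numpy as np
s=telemetry.state(); print({k:np.round(v,3).tolist() for k,v in s.items()})
for n in ("side","top"):
    p=eyes.capture(n); cv2.imwrite(f"pics/{n}0.png",p["image"][:,:,::-1])
    print(n,np.round(p["mtx"],1).tolist(),np.round(p["view"],4).tolist())
    for t in ("plate","pad","plate_nose","track","bar","stop","bell","caster","tumbler","bin"):
        print(t,[(round(d["score"],2),round(d["position"][1]*512),round(d["position"][0]*384)) for d in finder.search_frame(p,t)])
E
```

```text
pics
{'time': 0.0, 'q': [1.064, 0.537, -0.004, 1.539, 0.003, 1.067, -0.071], 'dq': [0.001, -0.001, 0.0, 0.002, -0.001, 0.001, 0.001], 'joint_torque': [-0.0, -57.099, 0.991, -25.161, -0.056, 0.018, 0.0], 'eef_pos': [0.277, -0.587, 0.238], 'orientation': [1.977, 0.445, -1.978], 'wrist_force': [0.227, 0.635, -0.912], 'wrist_torque': [0.006, 0.028, -0.025], 'grip_width': 0.088}
side [[348.8, 0.0, 248.2], [0.0, 348.8, 188.5], [0.0, 0.0, 1.0]] [[-0.8199, -0.5724, -0.0054, 0.3976], [-0.4145, 0.6002, -0.6841, 0.2919], [0.3948, -0.5587, -0.7294, 0.7172], [0.0, 0.0, 0.0, 1.0]]
plate [(0.94, 286, 251), (0.74, 241, 198)]
pad [(0.87, 242, 198), (0.8, 283, 249), (0.75, 349, 200), (0.57, 209, 231)]
plate_nose [(0.78, 240, 202), (0.64, 283, 248)]
track [(0.86, 209, 232)]
bar [(0.85, 210, 231)]
stop [(0.7, 211, 230)]
bell [(0.74, 203, 152)]
caster [(0.61, 145, 197)]
tumbler [(0.74, 112, 303)]
bin [(0.75, 145, 200), (0.66, 306, 106)]
top [[356.5, 0.0, 255.7], [0.0, 356.5, 188.2], [0.0, 0.0, 1.0]] [[-0.01, -0.9996, -0.0248, -0.0112], [-0.9861, 0.0139, -0.1658, 0.5192], [0.166, 0.0228, -0.9859, 0.9124], [0.0, 0.0, 0.0, 1.0]]
plate [(0.93, 259, 186), (0.86, 331, 272)]
pad [(0.79, 240, 246), (0.75, 332, 271), (0.63, 260, 189)]
plate_nose [(0.94, 330, 271), (0.84, 241, 245), (0.61, 259, 190)]
track [(0.76, 214, 185), (0.57, 224, 182), (0.3, 258, 189)]
bar [(0.97, 212, 185)]
stop [(0.62, 214, 184)]
bell [(0.69, 258, 190), (0.65, 297, 110)]
caster [(0.61, 209, 109), (0.46, 257, 188), (0.38, 114, 171)]
tumbler [(0.74, 115, 171), (0.7, 425, 163)]
bin [(0.73, 423, 160)]
```

View pics/side0.png

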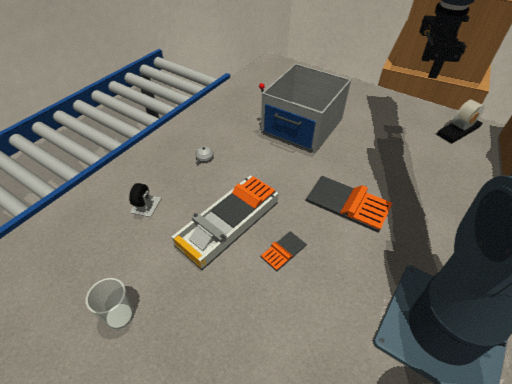

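View pics/top0.png

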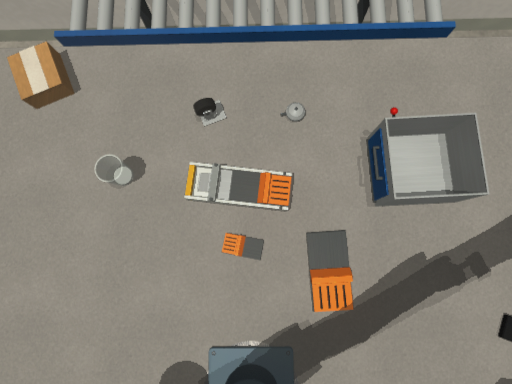

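The plate candidates in the top view are the one in the track (259,186), a small one at (242,245) and a large one at (331,271). The one in the track is the middle size. I'll check it in a close crop.

```bash
python3 - <<'E'
import cv2
a=cv2.imread("pics/top0.png")[150:220,175:305]
cv2.imwrite("pics/c_top0.png",cv2.resize(a,None,fx=6,fy=6,interpolation=cv2.INTER_CUBIC))
a=cv2.imread("pics/side0.png")[170:270,165:285]
cv2.imwrite("pics/c_side0.png",cv2.resize(a,None,fx=6,fy=6,interpolation=cv2.INTER_CUBIC))
E
```

```text
(no output)
```

View pics/c_top0.png

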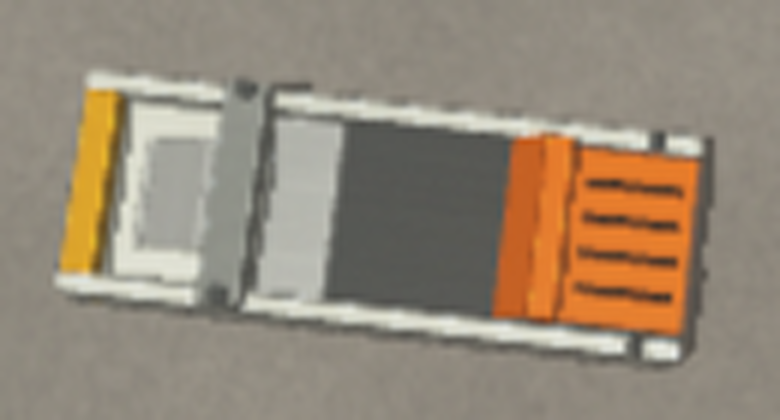

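View pics/c_side0.png

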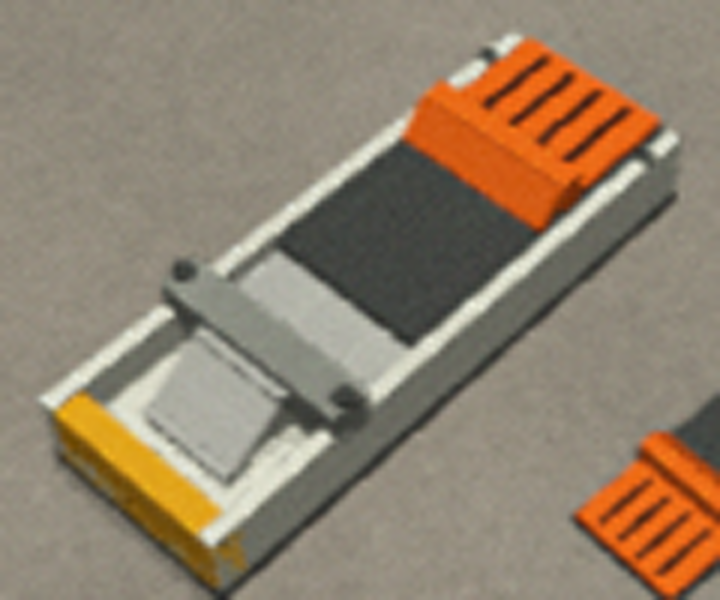

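```bash
cat > h.py <<'E'
import numpy as np
from scipy.optimize import least_squares
def unproj(p,uv,z):
    R=p["view"][:3,:3];t=p["view"][:3,3]
    c=-R.T@t; d=R.T@np.linalg.inv(p["mtx"])@[uv[0],uv[1],1]
    return c+d*(z-c[2])/d[2]
E
python3 - <<'E'
from cell import eyes
from h import *
def U(p,o,L,z): return np.array([unproj(p,(o[0]+(u+.5)/6-.5,o[1]+(v+.5)/6-.5),z) for u,v in L])
pt=eyes.capture("top"); ps=eyes.capture("side")
for nm,p,o,rail,pad in (("top",pt,(175,150),[(88,72),(57,285),(707,138),(685,358)],[(698,157),(680,333),(572,150),(552,318)]),
                    ("side",ps,(165,170),[(42,402),(207,545),(517,35),(677,135)],[(527,40),(660,120)])):
    a=U(p,o,rail,.042); f=(a[0]+a[1])/2; b=(a[2]+a[3])/2; d=f-b
    print(nm,"stop end",f.round(4),"rear",b.round(4),"len",np.linalg.norm(d).round(4),"yaw",np.degrees(np.arctan2(d[1],d[0])).round(2),"w",np.linalg.norm(a[0]-a[1]).round(4),np.linalg.norm(a[2]-a[3]).round(4),"ctr",((f+b)/2).round(4))
    e=U(p,o,pad,.046); print("pad rear mid",((e[0]+e[1])/2).round(4),"along from rear",((e[0]+e[1])/2-b)@d/np.linalg.norm(d),e.round(4).tolist())
E
```

```text
top stop end [0.5466 0.1692 0.042 ] rear [ 0.511  -0.1107  0.042 ] len 0.2822 yaw 82.74 w 0.0985 0.0999 ctr [0.5288 0.0293 0.042 ]
pad rear mid [ 0.5116 -0.1073  0.046 ] along from rear 0.0034349474881633507 [[0.5511, -0.1123, 0.046], [0.4721, -0.1023, 0.046], [0.5551, -0.0561, 0.046], [0.4795, -0.046, 0.046]]
side stop end [0.5458 0.1686 0.042 ] rear [ 0.5094 -0.1092  0.042 ] len 0.2802 yaw 82.54 w 0.0972 0.0948 ctr [0.5276 0.0297 0.042 ]
pad rear mid [ 0.51   -0.1075  0.046 ] along from rear 0.0016903238851136346 [[0.5485, -0.1115, 0.046], [0.4715, -0.1036, 0.046]]
```

```bash
python3 - <<'E'
from cell import eyes,telemetry
from h import *
from scipy.spatial.transform import Rotation as Ro
s=telemetry.state(); R=Ro.from_rotvec(s["orientation"]).as_matrix(); print(R.round(3),s["eef_pos"])
p=eyes.capture("top")
for n,uv,z in (("tumbler",(122,176),0),("tumblertop",(109,168),.1),("bell",(296,112),.02),("caster",(213,115),0),("bin",(428,160),.1)): print(n,unproj(p,uv,z).round(3))
yaw=np.radians(82.65); d=np.array([np.cos(yaw),np.sin(yaw),0]); l=np.array([-d[1],d[0],0]); up=np.array([0,0,1.])
T=np.array([.528,.0295,0])
for nm,x in (("padctr",-.1095),("ridge rear",-.0815),("bar",.055)): print(nm,(T+x*d).round(4))
# jaw axis y across (+-l) or along
for sg in(1,-1):
  for nm,y in(("across",sg*l),("along",sg*d)):
    Rt=np.stack([-up,y,np.cross(-up,y)],1); print(nm,sg,Ro.from_matrix(R.T@Rt).as_rotvec().round(3))
    if abs(Ro.from_matrix(R.T@Rt).magnitude())<2: 
        for x,z in((-.0935,.07),): print("shift cm",(R.T@(T+x*d+up*z-s["eef_pos"])*100).round(2))
E
```

```text
[[-0.     0.427 -0.904]
 [-0.    -0.904 -0.427]
 [-1.     0.     0.   ]] [ 0.27730845 -0.58786664  0.23873346]
tumbler [0.567 0.364 0.   ]
tumblertop [0.567 0.358 0.1  ]
bell [ 0.741 -0.134  0.02 ]
caster [0.744 0.106 0.   ]
bin [ 0.575 -0.454  0.1  ]
padctr [ 0.514  -0.0791  0.    ]
ridge rear [ 0.5176 -0.0513  0.    ]
bar [0.535 0.084 0.   ]
across 1 [ 2.14  0.   -0.  ]
along 1 [-2.572  0.     0.   ]
across -1 [-1.002  0.     0.   ]
shift cm [ 16.87 -37.26 -43.98]
along -1 [ 0.569  0.    -0.   ]
shift cm [ 16.87 -37.26 -43.98]
```

```bash
python3 -m pendant '[0,-36.9,-43.7,-1.0,0,0,-1, 0,-36.9,-43.7,-1.0,0,0,-1, 0,-36.9,-43.7,-1.0,0,0,-1, 0,-36.9,-43.7,-1.0,0,0,-1, 0,-36.9,-43.7,-1.0,0,0,-1, 0,-36.9,-43.7,-1.0,0,0,-1, 0,-36.9,-43.7,-1.0,0,0,-1, 0,-36.9,-43.7,-1.0,0,0,-1, 5,-36.9,-43.7,-1.0,0,0,-1, 10,-36.9,-43.7,-1.0,0,0,-1]' 20
```

```text
time: 2.5
eef_pos: [0.5179, -0.0656, 0.1445]
orientation: [1.306, 1.143, -1.296]
wrist_force: [0.3, -0.8, 0.3]
grip_width: 0.0006
```

```bash
python3 - <<'E'
from cell import eyes,telemetry
from h import *
import cv2
from scipy.spatial.transform import Rotation as Ro
p=eyes.capture("side")
cv2.imwrite("pics/s1.png",cv2.resize(p["image"][120:280,150:310,::-1],None,fx=3.6,fy=3.6,interpolation=cv2.INTER_CUBIC))
p=eyes.capture("wrist"); cv2.imwrite("pics/w1.png",p["image"][:,:,::-1])
s=telemetry.state(); R=Ro.from_rotvec(s["orientation"]).as_matrix(); print(R.round(3),s["eef_pos"].round(4),s["time"],s["wrist_force"])
yaw=np.radians(82.65); d=np.array([np.cos(yaw),np.sin(yaw),0]); l=np.array([-d[1],d[0],0]);T=np.array([.528,.0295,0])
e=s["eef_pos"]-T; print("track x,y",e@d,e@l)
print(p["T_tool_cam"].round(3).tolist(),p["mtx"].round(1).tolist())
E
```

```text
[[-0.009  0.992 -0.125]
 [ 0.003 -0.125 -0.992]
 [-1.    -0.01  -0.001]] [ 0.5111 -0.066   0.1388] 2.6 [-1.16827804 -1.1556815  -0.11820858]
track x,y -0.09691954006766358 0.00454378554672104
[[0.0, -0.306, 0.952, -0.146], [1.0, -0.001, -0.001, -0.0], [0.001, 0.952, 0.306, -0.078], [0.0, 0.0, 0.0, 1.0]] [[306.0, 0.0, 254.9], [0.0, 306.0, 189.6], [0.0, 0.0, 1.0]]
```

View pics/s1.png

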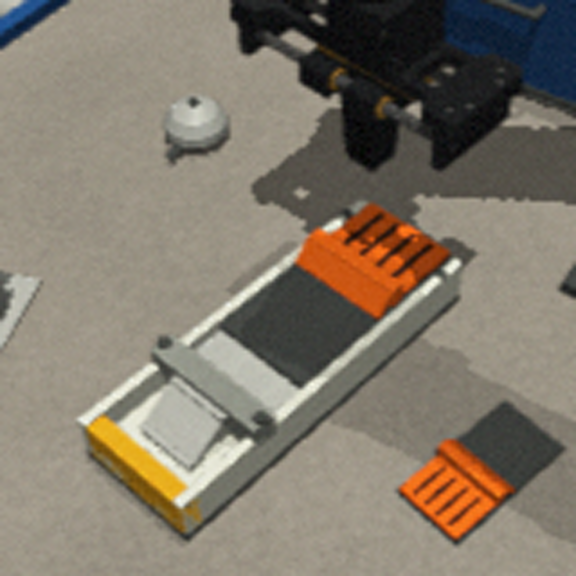

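View pics/w1.png

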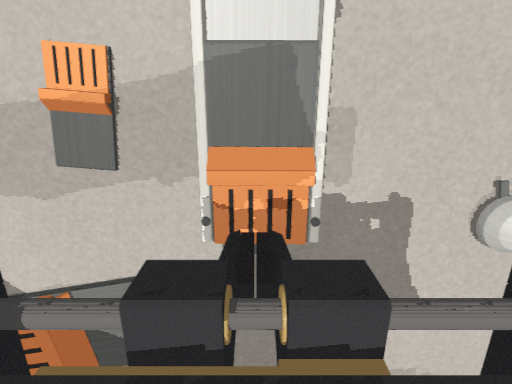

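The side view shows the closed fingers above the pad, and the wrist view shows the plate square with the track. Next I go down to just above the pad.

```bash
python3 -m pendant '[4,0,0,0,0,0,-1, 7,0,0,0,0,0,-1, 7,0,0,0,0,0,-1, 7,0,0,0,0,0,-1]'; python3 - <<'E'
from cell import eyes,telemetry
from h import *
import cv2
from scipy.spatial.transform import Rotation as Ro
p=eyes.capture("side")
cv2.imwrite("pics/s2.png",cv2.resize(p["image"][120:280,150:310,::-1],None,fx=3.6,fy=3.6,interpolation=cv2.INTER_CUBIC))
s=telemetry.state(); R=Ro.from_rotvec(s["orientation"]).as_matrix(); print(R.round(3),s["eef_pos"].round(4),s["time"],s["wrist_force"])
yaw=np.radians(82.65); d=np.array([np.cos(yaw),np.sin(yaw),0]); l=np.array([-d[1],d[0],0]);T=np.array([.528,.0295,0])
e=s["eef_pos"]-T; print("track x,y",e@d,e@l)
E
```

```text
time: 3.1
eef_pos: [0.5157, -0.07, 0.0755]
orientation: [1.306, 1.142, -1.304]
wrist_force: [0.4, -0.0, -0.2]
grip_width: 0.0005
[[ 0.003  0.991 -0.13 ]
 [-0.001 -0.13  -0.991]
 [-1.     0.003  0.   ]] [ 0.5158 -0.0698  0.0756] 3.15 [-0.20818838 -0.38099919 -0.15356724]
track x,y -0.10007426824235698 -0.0006344244436658778
```

View pics/s2.png

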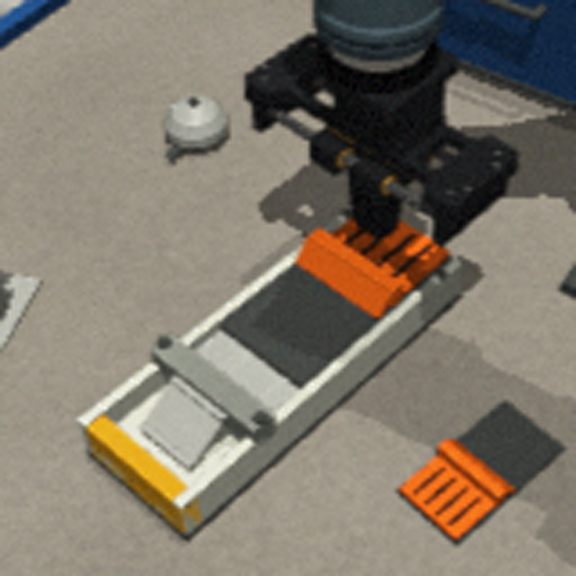

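```bash
python3 -m pendant '[2,0,0,0,0,0,-1, 3,0,0,0,0,0,-1, 3.6,0,0,0,0,0,-1, 4.0,0,0,0,0,0,-1, 4.4,0,0,0,0,0,-1, 4.4,0,0,0,0,0,-1]'
```

```text
time: 3.9
eef_pos: [0.5152, -0.0696, 0.0327]
orientation: [1.304, 1.142, -1.305]
wrist_force: [-9.6, -0.6, 32.8]
grip_width: 0.0003
```

```bash
python3 -m pendant '[0,0,-0.5,0,0,0,-1, 0,0,-1,0,0,0,-1, 0,0,-1.5,0,0,0,-1, 0,0,-2.2,0,0,0,-1, 0,0,-2.9,0,0,0,-1, 0,0,-3.6,0,0,0,-1, 0,0,-4.3,0,0,0,-1, 0,0,-5,0,0,0,-1, 0,0,-5,0,0,0,-1]'
cat > look.py <<'E'
import sys
from cell import eyes,telemetry
from h import *
import cv2
n=sys.argv[1]
p=eyes.capture("side")
a=cv2.resize(p["image"][160:290,150:280,::-1],None,fx=4,fy=4,interpolation=cv2.INTER_CUBIC)
cv2.imwrite(f"pics/{n}.png",a)
s=telemetry.state()
yaw=np.radians(82.65); d=np.array([np.cos(yaw),np.sin(yaw),0]); l=np.array([-d[1],d[0],0]);T=np.array([.528,.0295,0])
e=s["eef_pos"]-T; f=s["wrist_force"];print("track x,y",e@d,e@l,"z",e[2],"F along,left,up",f@d,f@l,f[2],s["time"])
E
python3 look.py s3
```

```text
time: 5.03
eef_pos: [0.5224, -0.0272, 0.0328]
orientation: [1.302, 1.133, -1.311]
wrist_force: [-6.9, -17.5, 31.2]
grip_width: 0.0005
track x,y -0.05695070176594718 -0.0016783881813328143 z 0.03282460758334704 F along,left,up -16.975469977952518 3.6200784049581642 30.33202706786352 5.075
```

View pics/s3.png

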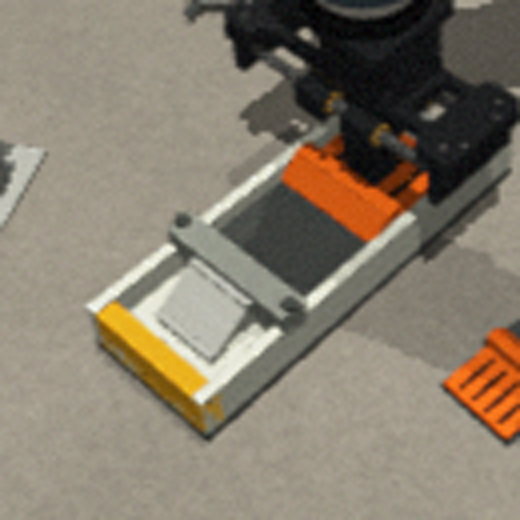

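```bash
python3 -m pendant '[0,0,-0.5,0,0,0,-1, 0,0,-1,0,0,0,-1, 0,0,-1.5,0,0,0,-1, 0,0,-2,0,0,0,-1,0,0,-2,0,0,0,-1]'; python3 look.py s4
```

```text
time: 5.7
eef_pos: [0.5249, -0.0081, 0.0328]
orientation: [1.301, 1.133, -1.312]
wrist_force: [-6.8, -19.1, 32.7]
grip_width: 0.0007
track x,y -0.03762885163891243 -0.0017031337477938708 z 0.032833787077069736 F along,left,up -19.986337914917037 4.380931632318927 31.952365439421204 5.75
```

View pics/s4.png

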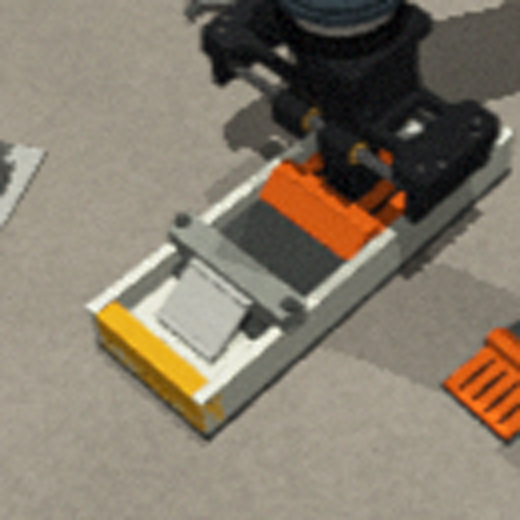

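The nose is under the bar. I'll keep pushing.

```bash
python3 -m pendant '[0,0,-0.5,0,0,0,-1, 0,0,-1,0,0,0,-1, 0,0,-1.5,0,0,0,-1, 0,0,-2,0,0,0,-1,0,0,-2.5,0,0,0,-1,0,0,-3,0,0,0,-1,0,0,-3.5,0,0,0,-1,0,0,-4,0,0,0,-1,0,0,-4,0,0,0,-1]'; python3 look.py s5
```

```text
time: 6.88
eef_pos: [0.53, 0.0259, 0.0327]
orientation: [1.298, 1.127, -1.319]
wrist_force: [-6.1, -31.9, 36.0]
grip_width: 0.0007
track x,y -0.003299273613628302 -0.0024598389091411593 z 0.03271945892886108 F along,left,up -31.298850626905814 2.477218565425901 35.457587621468384 6.925
```

View pics/s5.png

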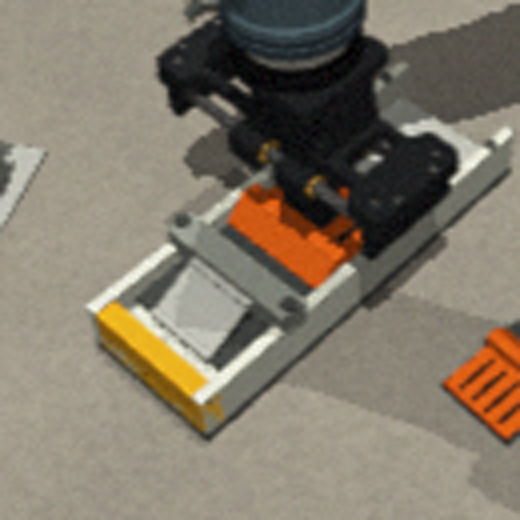

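```bash
python3 -m pendant '[0,0,-0.4,0,0,0,-1, 0,0,-0.8,0,0,0,-1, 0,0,-1.2,0,0,0,-1, 0,0,-1.4,0,0,0,-1,0,0,-1.4,0,0,0,-1]'; python3 look.py s6
```

```text
time: 7.55
eef_pos: [0.5318, 0.0399, 0.0327]
orientation: [1.298, 1.127, -1.319]
wrist_force: [-5.7, -31.2, 36.1]
grip_width: 0.0008
track x,y 0.010775679014060426 -0.002444881620485856 z 0.03270762011726014 F along,left,up -32.14235179454241 1.5630499190899048 35.782229802527326 7.6
```

View pics/s6.png

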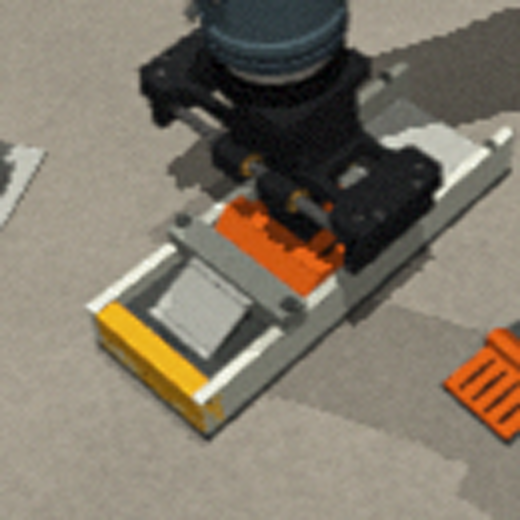

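```bash
python3 -m pendant '[0,0,-0.2,0,0,0,-1, 0,0,-0.4,0,0,0,-1, 0,0,-0.5,0,0,0,-1,0,0,-0.5,0,0,0,-1]'; python3 look.py s7
```

```text
time: 8.1
eef_pos: [0.5318, 0.04, 0.0327]
orientation: [1.295, 1.122, -1.326]
wrist_force: [-8.1, -42.9, 41.3]
grip_width: 0.0004
track x,y 0.010920200224608479 -0.002391538492961011 z 0.03268221770669071 F along,left,up -42.74280687696292 1.9589961952140238 41.76235645552059 8.15
```

```bash
python3 -m pendant '[0,0,-0.2,0,0,0,-1, 0,0,-0.4,0,0,0,-1, 0,0,-0.4,0,0,0,-1]'; python3 look.py s8; python3 - <<'E'
from cell import eyes
import cv2
p=eyes.capture("top"); cv2.imwrite("pics/t8.png",cv2.resize(p["image"][150:220,175:305,::-1],None,fx=6,fy=6,interpolation=cv2.INTER_CUBIC))
E
```

```text
time: 8.52
eef_pos: [0.5317, 0.0401, 0.0327]
orientation: [1.292, 1.118, -1.331]
wrist_force: [-9.6, -49.9, 45.3]
grip_width: 0.0006
track x,y 0.011022108328449593 -0.0024124407369154506 z 0.03270078933266203 F along,left,up -50.42503023675081 3.0867172923329065 45.598208286066594 8.575
```

View pics/s8.png

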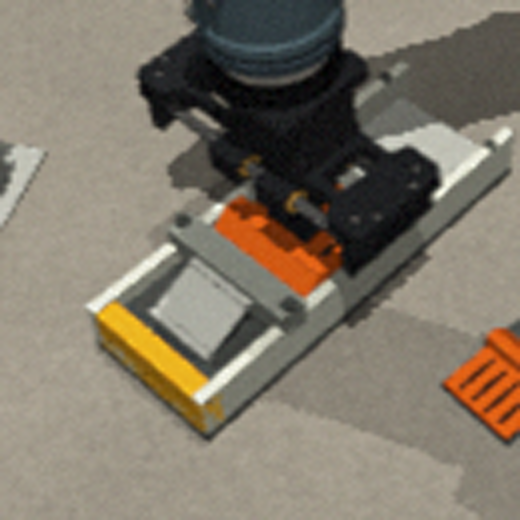

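View pics/t8.png

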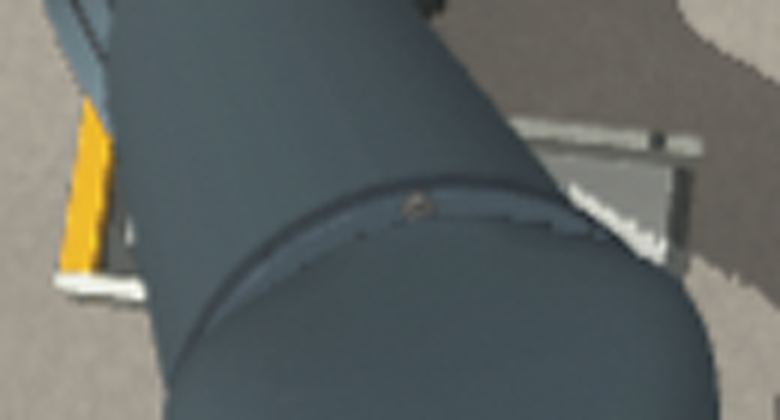

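The push force rose from 32 to 50 N with no further motion, and the TCP sits at the predicted track x of about 0.011. The plate is on the stop. I'll ease the push, lift slightly, back off from the ridge and then go up.

```bash
python3 -m pendant '[0,0,0.8,0,0,0,-1, 0,0,1.5,0,0,0,-1, 0,0,1.5,0,0,0,-1]'; python3 look.py s9
```

```text
time: 9.0
eef_pos: [0.5318, 0.0397, 0.0327]
orientation: [1.303, 1.132, -1.311]
wrist_force: [-5.0, -18.0, 30.4]
grip_width: 0.0003
track x,y 0.010642803179253141 -0.0024580175160544017 z 0.032697462544286314 F along,left,up -19.98861058321102 2.4334140197638723 29.515877064655935 9.05
```

```bash
python3 -m pendant '[-0.5,0,0.3,0,0,0,-1, -0.9,0,0.7,0,0,0,-1, -1.1,0,1.0,0,0,0,-1, -1.3,0,1.2,0,0,0,-1, -1.5,0,1.3,0,0,0,-1]'; python3 look.py s10
```

```text
time: 9.68
eef_pos: [0.5269, 0.0347, 0.044]
orientation: [1.303, 1.146, -1.306]
wrist_force: [-0.7, 0.4, -0.3]
grip_width: 0.0004
track x,y 0.004990513646776612 0.0014696345813550026 z 0.04426414178629076 F along,left,up 0.19569847697447995 -0.5034353732264415 0.4642073705083265 9.725
```

View pics/s10.png

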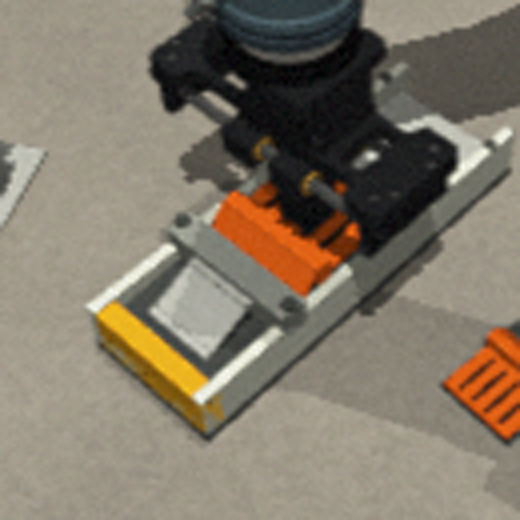

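Free of contact, and the plate has stayed home. Now I go up and clear, then check.

```bash
python3 -m pendant '[-4,0,0.5,0,0,0,-1, -10,0,0.5,0,0,0,-1, -16,0,2,0,0,0,-1, -18,0,8,0,0,0,-1, -18,0,14,0,0,0,-1, -18,0,20,0,0,0,-1, -18,0,26,0,0,0,-1, -18,0,30,0,0,0,-1, -18,0,30,0,0,0,-1, -18,0,30,0,0,0,-1]'; python3 look.py s11;python3 - <<'E'
from cell import eyes
import cv2
p=eyes.capture("top"); cv2.imwrite("pics/t11.png",cv2.resize(p["image"][150:220,175:305,::-1],None,fx=6,fy=6,interpolation=cv2.INTER_CUBIC))
E
```

```text
time: 10.98
eef_pos: [0.4891, -0.2612, 0.2241]
orientation: [1.304, 1.147, -1.304]
wrist_force: [0.6, -0.3, 1.1]
grip_width: 0.0005
track x,y -0.29279911665431624 0.0012065421729193556 z 0.2242539521810328 F along,left,up 0.02624022527980687 -0.8419103998452732 0.20464715517755913 11.025
```

View pics/s11.png

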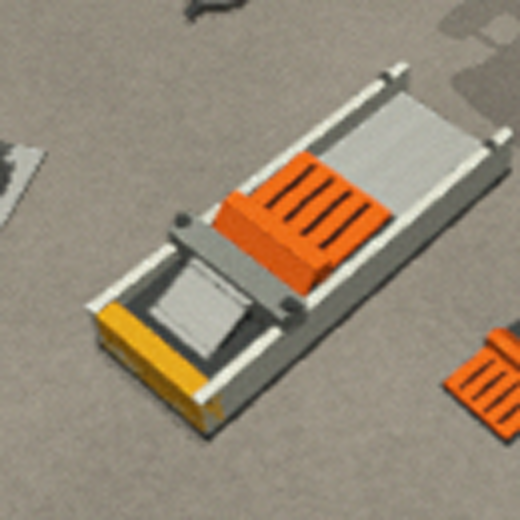

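View pics/t11.png

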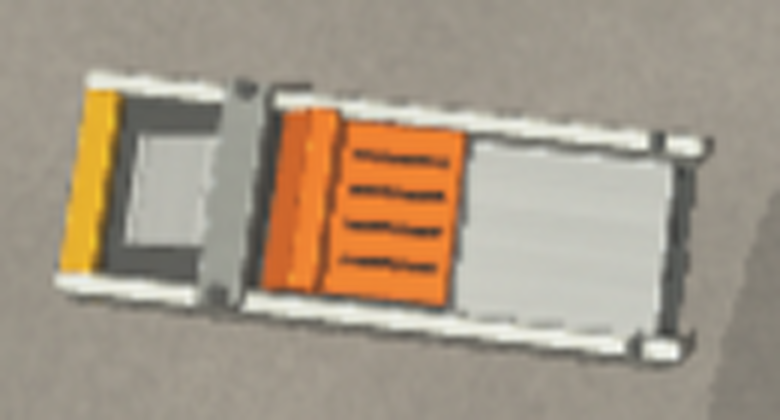

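The top crop shows the dark nose against the yellow stop at about (120,180), with the leaf lying on the plate. I'll measure the pad's rear edge at (466,132)–(447,305), which should be at track x = -35 mm.

```bash
python3 - <<'E'
from cell import eyes
from h import *
p=eyes.capture("top"); U=lambda u,v,z:unproj(p,(175+(u+.5)/6-.5,150+(v+.5)/6-.5),z)
S=(U(88,72,.042)+U(57,285,.042))/2; B=(U(707,138,.042)+U(685,358,.042))/2; d=(S-B)[:2];d/=np.linalg.norm(d)
for z in(.0325,.037,.041):
    m=(U(466,132,z)+U(447,305,z))/2; e=(m-(S+B)/2)[:2]; print(z,e@d,e@[-d[1],d[0]])
E
```

```text
0.0325 -0.03284110798767312 -0.002719207467552369
0.037 -0.033107445388270144 -0.0019582123805172106
0.041 -0.03334418974435639 -0.0012817723031525521
```

```bash
python3 -c "
from cell import order; print(order.close_job())"
```

```text
the job is handed in; nothing more can be done
None
```

The middle-sized plate is stowed with its nose against the yellow end stop, and the job is handed in at about 11 s of the 35 s. I pressed the orange pad with closed fingers at about 33 N. The bed went fully down (TCP at 32.7 mm, 32.5 mm expected), and I slid the plate under the bar and the drag spring. I then eased the push and moved clear.

- **At the stop:** the push force rose from 32 to 50 N with no further motion, at the finger position I had predicted for the plate being home.
- **After letting go:** the pictures show the plate under the bar with the leaf lying on it. The pad's rear edge measures at track x of about -33 mm, against -35 mm if exactly home. That 2 mm is within camera error and on the forward side. The sideways offset is 1 to 3 mm, and the arm is free of contact.
- **Not measured:** the plate's tilt and the leaf angle were judged only by eye. I did not measure the bell, caster or tumbler again at the end, but the planned path stayed well clear of them.

No check failed. The peak force components I read were about 50 N along the slide and 46 N vertical, below the 120 N limit.

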